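# Find the hidden catch of the power pack's battery hatch

## Robot

A 6-joint arm with a two-finger parallel gripper is mounted at the origin on the work surface. World frame = base frame: x ahead of the robot, y to its left, z up, the work surface at z = 0. Lengths are in m, angles in rad, forces in N, time in s.
With the tool pointing down it reaches from about 0.4 to 0.825 m from the base axis. Payload 7 kg.
Tool frame: the origin (TCP) lies midway between the tips of the shut fingers; the grasp point (between the pads) lies 19 mm behind it; z points along the fingers, y is the line along which they close (so a half turn about z gives the same grasp; the last joint's range is limited). The gripper opens to 88 mm and grips with 3 to 60 N. Pads are 19 mm wide; open, the fingers measure 130 mm over their backs; the gripper's body (78 mm by 193 mm) begins 47 mm behind the grasp point.
Start: joints at [1.481, 0.359, 0.012, 0, -1.224, -0.288], TCP at [0.249, 0.627, 0.227] pointing down, gripper open.
Joint ranges: [-3.07, 3.07], [-1.43, 2.12], [-1.02, 1.25], [-3.03, 1.67], [-3.05, -0], [-3.03, 3.03]. Speed limits (rad/s): [2.39, 2.39, 3.01, 3.14, 3.14, 3.14].

## Interface

Orientations are given as a unit quaternion [w, x, y, z].
In Python, from bench import telemetry, cams, order gives the robot as it stands.
- The arm moves only by the shell command python3 -m crank 'ROWS' [FORCE]. ROWS is JSON, one flat list of numbers, 7 for each row, row after row: the shift along the world's x, y, z in cm, then the turn, a rotation vector about the world's x, y, z in rad, then the finger opening in cm, from 0 to 8.76. A call has 1 to 12 rows; each row shifts and turns the commanded pose from where the row before left it; what a row does not reach is not made up. A row lasts 1/12 s, in which the tool goes at most 41.7 mm and 7.16 degrees, less where a joint would pass 70% of its speed; a pose out of reach is approached as far as the arm can. A call with a gripper value outside its range is refused whole. The fingers move at their own pace and stop on an object; FORCE is the grip in N (left out, the last holds). Time passes only in rows, so rows that do not move let the fingers close. It gives the time, the measured TCP pose, the force, the opening and the grip force at its end, in the units of the state.
- telemetry.state(): the state, without advancing time (a new reading comes with each control period).
- cams.snapshot(name): name is "scene" or "top" or "wrist"; returns a dict with "frame" (384x512x3 uint8, red, green, blue), "range_z" (384x512 float32, m along the optical axis (not along the pixel's ray), 0 where there is no reading), "fov_y" (degrees; the focal length in pixels is half the picture's height over the tangent of half this angle, whatever the lens; pixels are square), "cx", "cy" (the principal point, pixels), "camera_from_world" (4x4, takes a point from world to camera coordinates). Camera axes: x right, y up, looking along -z (the intrinsics and any distortion apply to the point x, -y, -z); pixel columns grow to the right and rows downward; lengths in m; the calibration is good to about 2 mm. A picture is of the moment at which its call begins.
- order.close_job(): hands the job in; it is judged then, once.
Trained networks look in a picture, given as the dict that the camera call returned (one of the last four; its "shot" number tells which), for a name from the list of things; names that differ only in an ending like _2 or _b are one class to them, and where a whole thing is asked for, a point or a joint stands for the part that bears it (a point fixed in the world has none). Each returns a list of dicts, best first, with "p" (0 to 1); they miss things now and then, are a little off and sometimes report something else, mostly with a low value. They report only what shows in the picture. A call takes as long as a camera call.
- cams.boxes_of(picture, target): "at" ([column, row] in pixels, amid what is visible of it).
- cams.masks_of(picture, target): "region" (384x512 bool, what is visible of it) and "at" ([column, row] in pixels, amid what is visible of it).
- cams.place_of(picture, target): "at" ([column, row] in pixels: a listed point, or the origin of a listed thing).
The state is a dict: "t": time; "joints": joint angles; "qvel": joint speeds; "joint_efforts": joint torques, N m; "eef_pos": TCP position; "ee_rot": TCP orientation; "force": force on the tool from outside, world axes, zero at the start; "moment": the same for the moment, N m; "gripper_width": opening from 0.0 (shut) to 1.0 (fully open); "grip_force": force on a finger pad.
Only numpy, scipy, OpenCV 4.12 (cv2) and the standard library are available. Lean on these libraries where they do the work, as an engineer would, in place of code of your own. Each camera call takes 0.05 s, during which the arm holds its last target. There are 200 camera calls.

## Task

Open the battery hatch of the dark power pack for the floodlight: its release is concealed as one of the four identical amber discs set flush in the top, and only that one gives when pressed. Feel across the discs with a closed hand, trying one after another, until you find the one that gives, press it all the way down so that the grey hatch pops up, and then take the hand away. Do not touch the hatch itself, and leave the bottles, mug, jar, tin and pepper pot where they stand: nothing is to be picked up.

Things in the scene. Friction and masses are not known exactly. Their poses are not given: they have to be found in the camera images.
- pack: dark grey power pack, a closed box 250 mm along its x, 440 mm along its y, 130 mm high, fixed to the table. Origin at the centre of its underside; its x axis points across it towards the hatch side (away from the robot), z up. In its flat top four amber discs lie in a row along its y, and behind them the hatch
- row (a point): middle of the row of four discs (between the two inner ones), level with their faces, 128 mm above the table and 2 mm below the pack's top; axes as the pack's. Disc centres at y = -112.5, -37.5, 37.5 and 112.5 mm from it. Each disc is 56 mm across in a 58 mm hole: press near its middle, fingers closed. Three are rigid dummies; which is the release changes every run and cannot be seen
- hatch (a joint): opening angle of the battery hatch in rad: 0 closed and flush, 0.455 fully popped up. Driven by the release disc, which slides straight down 7 mm under about 4 N and then stops solidly; 65 rad per m of its travel. Disc and hatch stay where they are pushed (no return spring)
- hatch_mid (a point): centre of the upper face of the hatch's grey leaf (94 mm along x, 200 mm along y, 5 mm thick), flush in the pack's top behind the row of discs, 61 mm to +x of the pack's centre when closed; it swings about its edge next to the discs (48 mm to -x of this point), its far (+x) edge rising some 40 mm
- milk: white plastic milk bottle, 84 mm across, 190 mm tall, standing on the table to the left of the pack; origin at the centre of its underside; bystander, to be left alone
- sauce: red sauce bottle, 56 mm across, 170 mm tall, on the table to the right of the pack; origin at the centre of its underside; bystander, to be left alone
- coffee: brass-coloured coffee tin with a black band, 84 mm across, 120 mm tall, on the table to the right of the pack; origin at the centre of its underside; bystander, to be left alone
- mug: blue mug, 80 mm across plus its handle, 90 mm tall, on the table to the right of the pack; origin at the centre of its underside; bystander, to be left alone
- pepper: small steel pepper pot, 36 mm across, 44 mm tall, standing on the pack's top near its left (+y) end, at about [-0.05, 0.192] m in the pack's frame; origin at the centre of its underside; bystander, to be left alone
- jam: amber jam jar with a white lid, 68 mm across, 85 mm tall, on the table to the left of the pack; origin at the centre of its underside; bystander, to be left alone

How it is judged:
By the outcome, as a careful person would: the job done as asked, in the order asked, and still so for the second after the job is handed in, with the robot touching nothing.
It also fails if it takes over 40 s, if anything falls off the work surface, if the arm or the gripper's body presses on something with over 40 N, if the wrist force passes 120 N, or if a joint passes its speed limit or range.

## Working session

There is one attempt and no reset: what is moved stays moved. The work goes in short steps, Python scripts to look and compute and a shell command to move; the robot and the scene stay as the last step left them, time stands still between calls to the robot, and variables do not carry over. Pictures are saved under pics/ and viewed, at most 10 in all, crops included, and the job is handed in when it is done.

```bash
mkdir -p pics
cat > h.py <<'E'
import numpy as np, cv2
from bench import telemetry, cams, order
def world(p,c,r,z=None):
    f=192/np.tan(np.radians(p["fov_y"])/2)
    T=np.linalg.inv(np.array(p["camera_from_world"]))
    d=np.array([(c-p["cx"])/f,-(r-p["cy"])/f,-1.])
    D=T[:3,:3]@d;o=T[:3,3]
    s=p["range_z"][int(round(r)),int(round(c))] if z is None else (z-o[2])/D[2]
    return o+s*D
E
python3 - <<'E'
from h import *
ps={}
for n in("scene","top"):
    p=cams.snapshot(n);ps[n]=p
    cv2.imwrite(f"pics/{n}.png",p["frame"][:,:,::-1])
    print(n,{k:v for k,v in p.items() if k not in("frame","range_z")})
    for t,z in(("row",.128),("hatch_mid",.13),("pepper",.13),("pack",0),("milk",0),("sauce",0),("coffee",0),("mug",0),("jam",0)):
        for q in cams.place_of(p,t)[:2]: print(t,q["p"],np.round(q["at"],1),world(p,*q["at"],z).round(3))
s=telemetry.state();print(s)
E
```

```text
scene {'fov_y': 50.336257627915856, 'cx': 252.23269723061884, 'cy': 192.02935488710787, 'camera_from_world': array([[ 0.93574828,  0.3526167 ,  0.00605179, -0.4815606 ],
       [-0.28117956,  0.73559626,  0.61630852,  0.07286362],
       [ 0.212869  , -0.57841127,  0.78748155, -1.19836234],
       [ 0.        ,  0.        ,  0.        ,  1.        ]]), 'shot': 1}
row 0.77 [243.8 201.5] [ 0.508 -0.042  0.128]
row 0.47 [270.8 238.9] [ 0.602 -0.117  0.128]
hatch_mid 0.74 [296.2 220.1] [ 0.64 -0.05  0.13]
pepper 0.64 [278.9 147.1] [0.53  0.155 0.13 ]
pack 0.8 [269.8 239.2] [ 0.579 -0.043  0.   ]
milk 0.55 [313.1 165.7] [0.616 0.242 0.   ]
sauce 0.7 [199.5 325.8] [ 0.506 -0.311  0.   ]
coffee 0.91 [224.5 362.9] [ 0.589 -0.364  0.   ]
mug 0.62 [152.2 330. ] [ 0.412 -0.357  0.   ]
jam 0.67 [289.5 151.3] [0.533 0.273 0.   ]
top {'fov_y': 51.15246541926646, 'cx': 251.66335177344837, 'cy': 187.95456883354444, 'camera_from_world': array([[-0.02417611, -0.99934478, -0.02693552,  0.03084713],
       [ 0.99217853, -0.02728587,  0.12180826, -0.52947152],
       [-0.12246341, -0.02377999,  0.9921881
[... 589 characters left out ...]
273 0.   ]
{'t': 1.0, 'joints': array([ 1.48109222e+00,  3.58589784e-01,  1.18997762e-02,  1.71927878e-05,
       -1.22406313e+00, -2.88105105e-01]), 'qvel': array([-0.00139322, -0.00099741,  0.00018354,  0.00087813, -0.0014738 ,
        0.00196881]), 'joint_efforts': array([-7.35090725e-04, -5.82387078e+01,  2.93306440e+01,  7.00270146e+00,
        1.25543421e-02, -1.68076070e-05]), 'eef_pos': array([0.24901075, 0.62738359, 0.22657086]), 'ee_rot': array([-2.22889837e-05,  9.82211069e-01, -1.87780233e-01,  5.90645181e-06]), 'force': array([-0.25258429,  0.25692047,  0.04686116]), 'moment': array([-0.02896645,  0.00132785, -0.01650402]), 'grip_force': 0.0, 'gripper_width': 1.0006488702325302}
```

View pics/top.png

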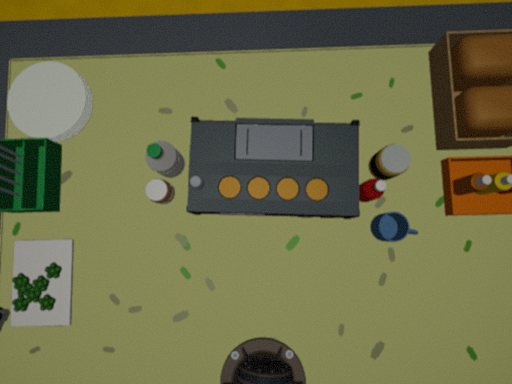

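View pics/scene.png

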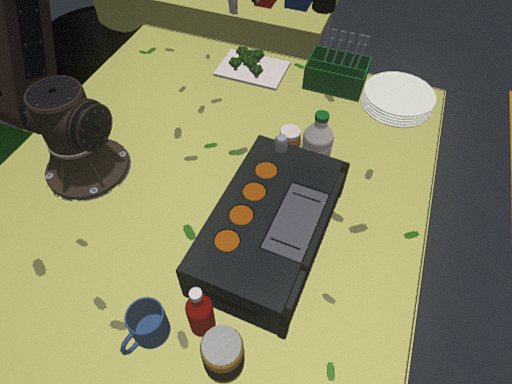

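The top view shows the four discs at about (230,187), (259,188), (288,189) and (317,189). The hatch is behind them at (275,142), the pepper pot at (196,182), and the bottles are clear of the row. Next I'll locate the discs by colour.

Run:
```python
from h import *
for n in("scene","top"):
    p=cams.snapshot(n); hsv=cv2.cvtColor(p["frame"],cv2.COLOR_RGB2HSV)
    m=cv2.inRange(hsv,(8,170,120),(20,255,255))
    k,l,st,ce=cv2.connectedComponentsWithStats(m)
    P=[]
    for i in range(1,k):
        if 150<st[i,4]<1200:
            w=world(p,*ce[i],.128); d=world(p,*ce[i]); print(n,ce[i].round(1),st[i,4],w.round(4),d.round(4))
            if .4<w[0]<.7 and abs(w[1])<.2:P.append(w)
    P=np.array(P);print(P.mean(0).round(4),np.linalg.norm(np.diff(P,axis=0),axis=1).round(4), P[-1]-P[0])
```

```text
scene [265.7 169.7] 282 [0.5236 0.0703 0.128 ] [0.5238 0.0695 0.129 ]
scene [253.8 191.2] 320 [ 0.5196 -0.0049  0.128 ] [ 0.5192 -0.0039  0.1266]
scene [240.9 214.5] 368 [ 0.5157 -0.0795  0.128 ] [ 0.5153 -0.0785  0.1263]
scene [226.5 240.1] 420 [ 0.5116 -0.1546  0.128 ] [ 0.5114 -0.1541  0.1271]
[ 0.5176 -0.0422  0.128 ] [0.0753 0.0747 0.0752] [-0.01196131 -0.22488358  0.        ]
top [229.  186.8] 330 [0.5229 0.0734 0.128 ] [0.523  0.0734 0.1274]
top [258.2 187.5] 324 [ 0.5191 -0.002   0.128 ] [ 0.5193 -0.002   0.1263]
top [287.3 188.1] 340 [ 0.5153 -0.077   0.128 ] [ 0.5155 -0.0771  0.1261]
top [316.4 189.1] 345 [ 0.5108 -0.1515  0.128 ] [ 0.5105 -0.1512  0.13  ]
[ 0.517  -0.0393  0.128 ] [0.0755 0.075  0.0747] [-0.01217432 -0.22485537  0.        ]
```

```bash
python3 -m crank '[1.35,-3.15,1,0,0,0,0, 1.35,-3.15,1,0,0,0,0, 1.35,-3.15,1,0,0,0,0, 1.35,-3.15,0,0,0,0,0, 1.35,-3.15,0,0,0,0,0, 1.35,-3.15,0,0,0,0,0, 1.35,-3.15,0,0,0,0,0, 1.35,-3.15,0,0,0,0,0, 1.35,-3.15,0,0,0,0,0, 1.35,-3.15,0,0,0,0,0, 1.35,-3.15,0,0,0,0,0, 1.35,-3.15,0,0,0,0,0]' 20
python3 -m crank '[1.35,-3.15,-1,0,0,0,0, 1.35,-3.15,-1,0,0,0,0, 1.35,-3.15,-1,0,0,0,0, 1.35,-3.15,-1,0,0,0,0, 1.35,-3.15,-1,0,0,0,0, 1.35,-3.15,-1,0,0,0,0, 1.35,-3.15,-1,0,0,0,0, 1.35,-3.15,-1,0,0,0,0, 0,0,0,0,0,0,0, 0,0,0,0,0,0,0]'
```

```text
t: 2.1
eef_pos: [0.4113, 0.2478, 0.257]
ee_rot: [-0.0, 0.982, -0.188, 0.0]
force: [1.7, 0.4, 0.9]
gripper_width: 0.15
grip_force: 0.0
t: 2.93
eef_pos: [0.5189, -0.0044, 0.1758]
ee_rot: [0.0, 0.982, -0.19, -0.001]
force: [-0.5, -0.9, -0.3]
gripper_width: 0.004
grip_force: 0.0
```

```bash
python3 -m crank '[0,0,-2,0,0,0,0, 0,0,-1.6,0,0,0,0, 0,0,-0.5,0,0,0,0, 0,0,-0.2,0,0,0,0, 0,0,0,0,0,0,0, 0,0,0,0,0,0,0]'
python3 -m crank '[0,0,-0.1,0,0,0,0, 0,0,-0.1,0,0,0,0, 0,0,-0.1,0,0,0,0, 0,0,-0.1,0,0,0,0, 0,0,0,0,0,0,0]'
python3 -m crank '[0,0,-0.1,0,0,0,0, 0,0,-0.1,0,0,0,0, 0,0,0,0,0,0,0]'
```

```text
t: 3.43
eef_pos: [0.5196, -0.002, 0.1346]
ee_rot: [-0.0, 0.982, -0.187, 0.001]
force: [0.2, 0.5, -0.1]
gripper_width: 0.0
grip_force: 0.0
t: 3.85
eef_pos: [0.5189, -0.0027, 0.1295]
ee_rot: [0.0, 0.982, -0.188, -0.0]
force: [0.4, -0.3, 0.2]
gripper_width: 0.005
grip_force: 0.0
t: 4.1
eef_pos: [0.5191, -0.0027, 0.1283]
ee_rot: [0.0, 0.982, -0.188, 0.0]
force: [-3.9, 0.8, 8.2]
gripper_width: 0.006
grip_force: 3.9
```

```bash
python3 -m crank '[0,0,-0.1,0,0,0,0, 0,0,0,0,0,0,0]'
```

```text
t: 4.27
eef_pos: [0.5191, -0.0027, 0.1282]
ee_rot: [0.0, 0.982, -0.187, 0.0]
force: [-7.5, 0.5, 16.5]
gripper_width: 0.001
grip_force: 8.3
```

B is rigid: 16 N and no movement. Next is disc C.

```bash
python3 -m crank '[0,0,1.5,0,0,0,0, -0.1,-2.5,0,0,0,0,0, -0.1,-2.5,0,0,0,0,0, -0.15,-2.5,0,0,0,0,0, 0,0,-0.8,0,0,0,0, 0,0,-0.4,0,0,0,0, 0,0,0,0,0,0,0, 0,0,0,0,0,0,0]'
python3 -m crank '[0,0,-0.1,0,0,0,0, 0,0,-0.1,0,0,0,0, 0,0,-0.1,0,0,0,0, 0,0,0,0,0,0,0]'
```

```text
t: 4.93
eef_pos: [0.5154, -0.0772, 0.1293]
ee_rot: [0.0, 0.982, -0.188, -0.0]
force: [-0.9, 0.1, 0.3]
gripper_width: 0.006
grip_force: 0.0
t: 5.27
eef_pos: [0.5158, -0.077, 0.1283]
ee_rot: [-0.0, 0.982, -0.187, 0.001]
force: [-5.8, 2.7, 15.1]
gripper_width: 0.008
grip_force: 7.5
```

C is rigid as well. Next is D.

```bash
python3 -m crank '[0,0,1.5,0,0,0,0, -0.1,-2.5,0,0,0,0,0, -0.15,-2.5,0,0,0,0,0, -0.15,-2.5,0,0,0,0,0, 0,0,-0.8,0,0,0,0, 0,0,-0.4,0,0,0,0, 0,0,0,0,0,0,0, 0,0,0,0,0,0,0]'
python3 -m crank '[0,0,-0.1,0,0,0,0, 0,0,-0.1,0,0,0,0, 0,0,-0.1,0,0,0,0, 0,0,0,0,0,0,0]'
```

```text
t: 5.93
eef_pos: [0.5114, -0.1519, 0.1293]
ee_rot: [0.0, 0.982, -0.187, -0.0]
force: [-0.2, -0.4, 0.8]
gripper_width: 0.003
grip_force: 0.0
t: 6.27
eef_pos: [0.5118, -0.1519, 0.1282]
ee_rot: [-0.0, 0.982, -0.187, 0.001]
force: [-5.4, 3.2, 15.2]
gripper_width: 0.007
grip_force: 7.2
```

D is rigid too, so A must be the release. I'll turn the hand so that its wide body stays clear of the pepper pot, moving high across to A.

```bash
python3 -m crank '[0,0,2,0,0,0,0, 0,0,3.5,0,0,0,0, 0.12,2.25,1,0,0,-0.119,0, 0.12,2.25,0,0,0,-0.119,0, 0.12,2.25,0,0,0,-0.119,0, 0.12,2.25,0,0,0,-0.119,0, 0.12,2.25,0,0,0,-0.119,0, 0.12,2.25,0,0,0,-0.119,0, 0.12,2.25,0,0,0,-0.119,0, 0.12,2.25,0,0,0,-0.119,0, 0.12,2.25,0,0,0,-0.119,0, 0.12,2.25,0,0,0,-0.119,0]'
python3 -m crank '[0,0,-2,0,0,0,0, 0,0,-2,0,0,0,0, 0,0,-1.5,0,0,0,0, 0,0,0,0,0,0,0, 0,0,0,0,0,0,0]'; python3 -c "from h import *;print(telemetry.state()['joints'].round(2))"
```

```text
t: 7.27
eef_pos: [0.5233, 0.0741, 0.1918]
ee_rot: [0.0, -0.706, 0.708, -0.0]
force: [-0.2, -0.6, 0.2]
gripper_width: 0.007
grip_force: 0.0
t: 7.68
eef_pos: [0.5231, 0.0726, 0.1364]
ee_rot: [0.001, 0.708, -0.706, -0.0]
force: [0.1, 0.4, 0.1]
gripper_width: 0.007
grip_force: 0.0
[ 0.51  0.2  -0.43  0.   -0.94 -0.51]
```

```bash
python3 -m crank '[0,0,-0.5,0,0,0,0, 0,0,-0.2,0,0,0,0, 0,0,-0.1,0,0,0,0, 0,0,-0.1,0,0,0,0, 0,0,-0.1,0,0,0,0, 0,0,0,0,0,0,0]'
python3 -m crank '[0,0,-0.1,0,0,0,0, 0,0,-0.1,0,0,0,0, 0,0,-0.1,0,0,0,0, 0,0,-0.1,0,0,0,0, 0,0,-0.1,0,0,0,0, 0,0,0,0,0,0,0]'
```

```text
t: 8.18
eef_pos: [0.5238, 0.0724, 0.1269]
ee_rot: [-0.0, 0.708, -0.706, 0.0]
force: [0.2, -0.7, 3.2]
gripper_width: 0.008
grip_force: 1.1
t: 8.68
eef_pos: [0.5237, 0.0724, 0.1214]
ee_rot: [-0.0, 0.708, -0.706, 0.0]
force: [2.1, -0.2, 1.6]
gripper_width: 0.006
grip_force: 0.6
```

A gives. I'll press it down to the stop.

```bash
python3 -m crank '[0,0,-0.1,0,0,0,0, 0,0,-0.1,0,0,0,0, 0,0,-0.1,0,0,0,0, 0,0,0,0,0,0,0, 0,0,0,0,0,0,0]'
```

```text
t: 9.1
eef_pos: [0.524, 0.0724, 0.1211]
ee_rot: [-0.001, 0.709, -0.706, 0.001]
force: [-7.9, 0.2, 23.8]
gripper_width: 0.006
grip_force: 12.4
```

The disc has stopped solidly, 7 mm down at 24 N. Retreating now, straight up and then back.

```bash
python3 -m crank '[0,0,0.5,0,0,0,0, 0,0,2,0,0,0,0, 0,0,3,0,0,0,0, 0,0,3,0,0,0,0, 0,0,3,0,0,0,0, -2,0,2,0,0,0,0, -2,0,0,0,0,0,0, -2,0,0,0,0,0,0, -2,0,0,0,0,0,0, 0,0,0,0,0,0,0, 0,0,0,0,0,0,0, 0,0,0,0,0,0,0]'
python3 - <<'E'
from h import *
p=cams.snapshot("scene");cv2.imwrite("pics/s2.png",p["frame"][:,:,::-1])
a=np.array([.5237,.0724]);u=np.array([.9986,-.0532])
h=np.array([.637,-.051])
for d in(-.03,0,.03,.042):
    w=np.append(h+u*d,.13+max(0,(d+.048)*.488)); c=np.array(p["camera_from_world"])@np.append(w,1)
    f=192/np.tan(np.radians(p["fov_y"])/2); col=p["cx"]+f*c[0]/-c[2]; r=p["cy"]-f*c[1]/-c[2]
    print(w.round(3),world(p,col,r).round(3))
E
```

```text
t: 10.1
eef_pos: [0.4437, 0.0725, 0.2535]
ee_rot: [-0.0, 0.708, -0.706, -0.0]
force: [-0.2, -0.9, -0.4]
gripper_width: 0.004
grip_force: 0.0
[ 0.607 -0.049  0.139] [ 0.607 -0.05   0.139]
[ 0.637 -0.051  0.153] [ 0.637 -0.05   0.152]
[ 0.667 -0.053  0.168] [ 0.667 -0.052  0.168]
[ 0.679 -0.053  0.174] [ 0.674 -0.002  0.103]
```

View pics/s2.png

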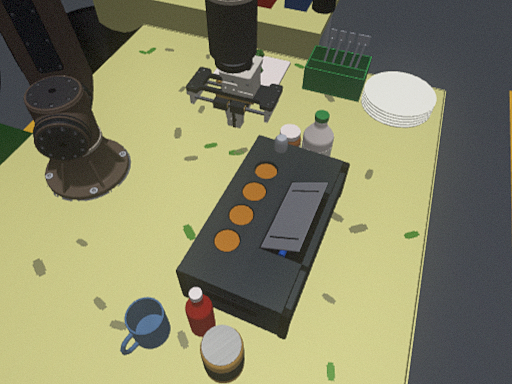

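The picture shows the hatch popped up, around (297,215), with depth readings matching a fully open 0.455 rad. The hand is clear, and the pepper pot (281,143) and the other items stand where they were.

```bash
python3 -c "from h import *;print(order.close_job())"
```

```text
the job is handed in; nothing more can be done
None
```

The release was the leftmost (+y) disc: I pressed it down to its stop, the hatch popped fully open, the hand is clear with nothing else disturbed, and the job is handed in at about 10 s.

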